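# Lock the focus of the short-lens tube reader

## Task

On the lab bench stand two upward-looking tube-code readers. The one with the short, wide lens barrel has just been focused: lock it by turning its knurled lock ring clockwise (seen from above) until the ring's thumb tab stands over the white lock mark on top of its housing, keeping the lens barrel from turning. Leave the lock ring of the tall-barrelled reader alone, and let go when done.

Things in the scene. Friction and masses are not known exactly. Their poses are not given: they have to be found in the camera images.
- short_reader: the reader to lock, fixed to the bench, upright: grey housing 110 x 110 mm, top 60 mm above the bench, on a 130 mm square foot plate. Origin: centre of the underside, on the vertical axis shared by barrel and ring. Its x axis points from that axis along the lock mark, a white strip 20 x 5 mm on the housing top, 33 to 53 mm from the axis
- short_reader_ring (a point): centre of its aluminium knurled lock ring, half-way up, on the axis, 88 mm above the bench. Ring 56 mm in diameter, 24 mm high; below it 16 mm of 46 mm neck down to the housing top. It turns in place about the vertical (does not rise), has no end stop nearby, takes about 0.12 N m and stays where it is left. The barrel ends 18 mm above the ring's top
- short_reader_tab (a point): the thumb tab on that ring: one radial lug 8 mm wide and 10 mm high, reaching 45 mm from the axis (17 mm beyond the ring). The point lies 42 mm from the axis, at the ring's mid-height. It starts about 35 to 75 degrees anticlockwise, seen from above, of the lock mark
- short_reader_rib (a point): small metal rib, 8 x 4 x 3 mm, on the top rim of the short black lens barrel (42 mm in diameter), 17 mm from the axis, 120 mm above the bench; it shows how the barrel is turned. The barrel is a friction fit in the housing (about 0.4 N m turns it): it stays still if only the ring is gripped and turns if it is gripped itself
- tall_reader_tab (a point): the thumb tab on the lock ring of the other reader, to be left alone: same housing, ring, mark and tab, but its barrel is narrower (32 mm) and ends 60 mm above its ring (160 mm above the bench). The point lies 42 mm from that ring's axis, 88 mm above the bench
Things that resemble listed ones, but are neither listed nor needed, are in the scene too. What is shaped like the short_reader but pink or yellow is not meant.

How it is judged:
By the outcome, as a careful person would: the job done as asked, in the order asked, and still so for the second after the job is handed in, with the robot touching nothing.
It also fails if it takes over 29 s, if anything falls off the work surface, if the arm or the gripper's body presses on something with over 40 N, if the wrist force passes 120 N, or if a joint passes its speed limit or range.

## Robot

A 7-joint arm with a two-finger parallel gripper is mounted at the origin on the work surface. World frame = base frame: x ahead of the robot, y to its left, z up, the work surface at z = 0. Lengths are in m, angles in rad, forces in N, time in s.
With the tool pointing down it reaches from about 0.425 to 0.825 m from the base axis. Payload 3.6 kg.
Tool frame: the origin (TCP) lies where the fingers leave the gripper's body, on its centre line; the fingertips stand 73 mm ahead of it and the grasp point (between the pads) lies 54 mm ahead of it; x points along the fingers, y is the direction in which the jaws open and shut, and the axes are right-handed (so a half turn about x gives the same grasp; the last joint's range is limited). The gripper opens to 85 mm and grips with 20 to 120 N. Pads are 22 mm wide; open, the fingers measure 114 mm over their backs; the gripper's body (76 mm by 85 mm) begins 54 mm behind the grasp point. The pads swing forward as they close: fully open they stand 13 mm farther back than shut.
Start: joints at [1.306, 0.615, -0.013, 1.423, 0.008, 1.103, -0.04], TCP at [0.153, -0.632, 0.304] pointing down, gripper open.
Joint ranges: [-3.12, 3.12], [-0.3, 2.06], [-1.34, 1.32], [0.26, 2.42], [-1.36, 4.5], [0.01, 1.98], [-2.84, 2.84]. Speed limits (rad/s): [2.79, 2.79, 3.14, 3.14, 3.14, 3.14, 3.14].

## Interface

Orientations are given as a unit quaternion [x, y, z, w].
In Python, from station import arm, snapshot, camera_info, ticket gives the robot as it stands. Calls block until the motion is done:
- arm.movep(position, orientation): joint-space move of the TCP to a pose.
- arm.line_to(position, velocity=0.15, ori=None): straight line of the TCP; ori=None keeps the orientation; velocity is the mean speed in m/s.
- arm.move_j(angles): joint-space move.
- arm.move_gripper(opening, effort=None): opening from 0.0 (shut) to 1.0 (fully open); effort is the grip in N (None keeps the last); returns when the fingers have stopped.
- arm.pause(seconds).
- arm.ik(position, orientation): joint angles nearest the present ones, or None.
- snapshot(name): name is "scene" or "side" or "wrist"; returns the picture (400x640x3 uint8, blue, green, red); there is no depth.
- camera_info(name): a dict with "fx", "fy", "cx", "cy" (pixels), "dist_coeffs" ([k1, k2, p1, p2, k3] as OpenCV has them; the pictures are not rectified), "R" (3x3) and "t" (3): a world point X has camera coordinates R X + t; the wrist camera has in their place "T_tool_cam" (4x4, takes a point from camera to tool coordinates, whose origin is the TCP and whose axes are the tool frame's). Camera axes: x right, y down, z forward; pixel columns grow to the right and rows downward; lengths in m; the calibration is good to about 2 mm. A picture is of the moment at which its call begins: read the wrist's pose just before it. camera_info takes no time and is no camera call.
A pose or a line that the arm cannot do raises arm.MotionError and nothing moves.
- ticket.finish_job(): hands the job in, once; it reports no verdict.
Readings, each from a call of its own:
- arm.read_time(): time.
- arm.read_joint_positions(): joint angles.
- arm.read_dq(): joint speeds.
- arm.read_effort(): joint torques, N m.
- arm.read_tool_pos(): TCP position.
- arm.read_eef_rot(): TCP orientation.
- arm.read_ft_force(): force on the tool from outside, world axes, zero at the start.
- arm.read_wrist_torque(): the same for the moment, N m.
- arm.read_opening(): opening from 0.0 (shut) to 1.0 (fully open).
Only numpy, scipy, OpenCV 4.12 (cv2) and the standard library are available. Lean on these libraries where they do the work, as an engineer would, in place of code of your own. Each camera call takes 0.05 s, during which the arm holds its last target. There are 200 camera calls.

## Working session

There is one attempt and no reset: what is moved stays moved. The work goes in short steps, each a Python script; the robot and the scene stay as the last script left them, time stands still between calls to the robot, and variables do not carry over. Pictures are saved under pics/ and viewed, about 8 in all and at most 12, crops included, and the job is handed in when it is done.

```bash
ls; mkdir -p pics; python3 - <<'E'
from station import arm, snapshot, camera_info
import cv2, numpy as np
for n in ("scene","side","wrist"):
    im=snapshot(n); cv2.imwrite(f"pics/{n}0.png",im)
    c=camera_info(n); print(n,{k:np.round(v,4).tolist() for k,v in c.items() if not isinstance(v,str)})
a=cv2.imread("pics/scene0.png");b=cv2.imread("pics/side0.png")
cv2.imwrite("pics/both0.png",cv2.resize(np.vstack([a,b]),(480,600)))
print(arm.read_time(),arm.read_tool_pos(),arm.read_eef_rot(),arm.read_opening())
E
```

```text
pics
scene {'fx': 457.9071, 'fy': 457.9071, 'cx': 320.2742, 'cy': 193.7131, 'dist_coeffs': [-0.0883, 0.0, 0.0, 0.0, 0.0], 'R': [[0.7873, 0.6164, -0.0173], [0.4814, -0.6319, -0.6075], [-0.3854, 0.4699, -0.7942]], 't': [-0.4253, -0.1039, 1.1768]}
side {'fx': 493.5482, 'fy': 493.5482, 'cx': 312.0705, 'cy': 195.3105, 'dist_coeffs': [0.0339, 0.0, 0.0, 0.0, 0.0], 'R': [[0.9949, -0.1001, 0.0097], [-0.0552, -0.6246, -0.779], [0.0841, 0.7745, -0.627]], 't': [-0.4483, 0.1524, 1.1909]}
wrist {'fx': 279.6798, 'fy': 279.6798, 'cx': 318.9439, 'cy': 195.301, 'dist_coeffs': [0.0052, 0.0, 0.0, 0.0, 0.0], 'T_tool_cam': [[-0.0004, -0.2922, 0.9564, -0.0697], [1.0, 0.0003, 0.0005, 0.0003], [-0.0005, 0.9564, 0.2922, -0.0753], [0.0, 0.0, 0.0, 1.0]]}
0.15 [ 0.15299697 -0.63128336  0.30298364] [-0.70202055 -0.0845792   0.70220889 -0.08316351] 0.9985180983240848
```

View pics/scene0.png

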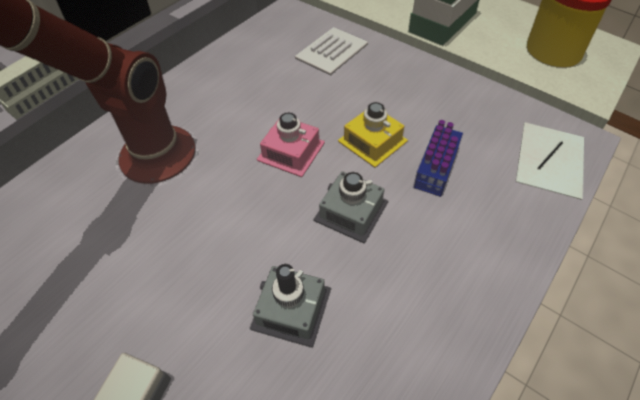

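View pics/side0.png

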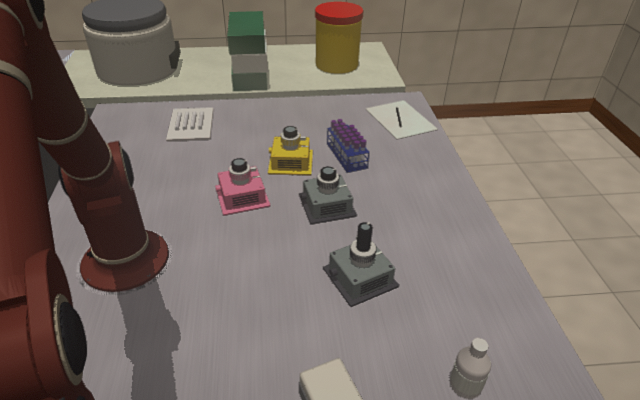

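The grey readers are at scene (352,200), which has a short wide barrel, and (288,300), which has a tall narrow one; side view (328,195) and (362,262). The one at (352,200) fits. The pink (290,145) and yellow (375,135) ones are not meant. I'll confirm in an enlarged crop.

```bash
cat > h.py <<'E'
import cv2, numpy as np
from station import arm, snapshot, camera_info
from scipy.spatial.transform import Rotation as Ro
def cam(n, tp=None, tq=None):
    c=camera_info(n); K=np.array([[c["fx"],0,c["cx"]],[0,c["fy"],c["cy"]],[0,0,1.]]); d=np.array(c["dist_coeffs"],float)
    if n=="wrist":
        T=np.array(c["T_tool_cam"]); W=np.eye(4); W[:3,:3]=Ro.from_quat(tq).as_matrix(); W[:3,3]=tp
        M=np.linalg.inv(W@T); return K,d,M[:3,:3],M[:3,3]
    return K,d,np.array(c["R"]),np.array(c["t"])
def onplane(C,uv,z):
    K,d,R,t=C; p=cv2.undistortPoints(np.array(uv,float).reshape(-1,1,2),K,d).reshape(-1,2)
    r=np.c_[p,np.ones(len(p))]@R; o=-R.T@t
    return o+r*((z-o[2])/r[:,2])[:,None]
def proj(C,X):
    K,d,R,t=C; return cv2.projectPoints(np.array(X,float).reshape(-1,3),cv2.Rodrigues(R)[0],t,K,d)[0].reshape(-1,2)
E
python3 - <<'E'
from h import *
a=cv2.imread("pics/scene0.png")[155:245,305:400];b=cv2.imread("pics/side0.png")[155:230,290:365]
f=lambda i,s:cv2.resize(i,None,fx=s,fy=s,interpolation=cv2.INTER_CUBIC)
A=f(a,4.2);B=f(b,5.0);h=max(A.shape[0],B.shape[0])
P=lambda i:cv2.copyMakeBorder(i,0,h-i.shape[0],0,0,0)
cv2.imwrite("pics/crop1.png",np.hstack([P(A),P(B)]))
S=cam("scene");D=cam("side")
print(onplane(S,[[353,177]],.118),onplane(D,[[328,171]],.118),onplane(S,[[286,268]],.16),onplane(D,[[364,226]],.16))
E
```

```text
[[0.50384401 0.16169252 0.118     ]] [[0.50629902 0.15281018 0.118     ]] [[ 0.5492178 -0.1031811  0.16     ]] [[ 0.54934476 -0.10886232  0.16      ]]
```

View pics/crop1.png

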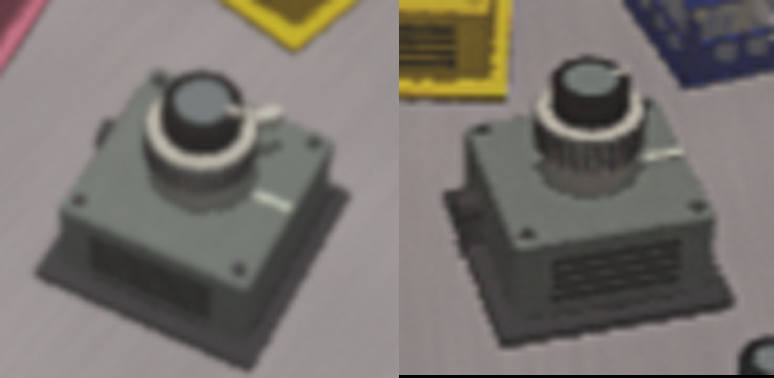

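Confirmed: the left reader in the crop (scene ~ (352,195)) has the short wide black barrel. Its tab is at scene ≈(371,181) and its white mark at ≈(370,203). Next is a wrist-camera view from above, with the jaws already turned roughly perpendicular to the tab.

```bash
cat >> h.py <<'E'
def quat(phi):   # tool x down, tool y (jaw axis) at world angle phi
    x=np.array([0,0,-1.]); y=np.array([np.cos(phi),np.sin(phi),0]); return Ro.from_matrix(np.c_[x,y,np.cross(x,y)]).as_quat()
E
python3 - <<'E'
from h import *
S=cam("scene")
c=np.array([.505,.157])
m=onplane(S,[[365.7,201.4],[374,205]],.06)[:,:2]; t=onplane(S,[[371.7,180.7]],.093)[:,:2]
v=m[1]-m[0]; print(m,np.degrees(np.arctan2(v[1],v[0])),np.degrees(np.arctan2(*(m.mean(0)-c)[::-1])), t,np.degrees(np.arctan2(*(t[0]-c)[::-1])))
R=Ro.from_quat(arm.read_eef_rot()).as_matrix(); print("tool y now",R[:,1].round(2),R[:,2].round(2))
for phi in range(-180,180,30):
    q=arm.ik([.505,.157,.30],quat(np.radians(phi))); q2=arm.ik([.505,.157,.14],quat(np.radians(phi)))
    print(phi,None if q is None else np.round(q,2),None if q2 is None else np.round(q2,2))
E
```

```text
[[0.53996181 0.1626764 ]
 [0.5597887  0.16558857]] 8.355846768126392 9.031059234087271 [[0.53087251 0.19513039]] 55.84202913623689
tool y now [ 0.24 -0.97 -0.  ] [-0.97 -0.24  0.  ]
-180 [ 0.34  0.67 -1.15  1.76  0.67  1.16  2.13] [ 0.31  0.96 -1.15  1.92  1.06  1.04  1.81]
-150 [-1.01  0.66  1.14  1.8  -0.67  1.12 -2.26] [-0.49  0.67  0.23  1.95 -0.27  0.56 -2.7 ]
-120 [-0.08  0.45 -0.39  1.77  0.2   0.95 -2.64] [-0.41  0.66  0.1   1.94 -0.12  0.55 -2.32]
-90 [-0.03  0.46 -0.46  1.77  0.24  0.96 -2.16] [-0.31  0.66 -0.05  1.94  0.06  0.55 -1.97]
-60 [ 0.05  0.49 -0.58  1.77  0.31  0.98 -1.71] [-0.19  0.67 -0.23  1.94  0.26  0.57 -1.64]
-30 [ 0.22  0.56 -0.87  1.76  0.49  1.05 -1.36] [-0.1   0.68 -0.37  1.93  0.42  0.6  -1.27]
0 [ 0.28  0.6  -1.    1.76  0.57  1.09 -0.91] [-0.04  0.7  -0.47  1.93  0.52  0.63 -0.84]
30 [ 0.34  0.67 -1.14  1.76  0.66  1.16 -0.48] [-0.    0.71 -0.53  1.93  0.58  0.65 -0.37]
60 [ 0.37  0.72 -1.23  1.76  0.72  1.21 -0.02] [-0.    0.71 -0.53  1.93  0.57  0.65  0.15]
90 [ 0.37  0.71 -1.23  1.76  0.72  1.2   0.51] [-0.03  0.7  -0.49  1.93  0.53  0.64  0.72]
120 [ 0.34  0.67 -1.15  1.76  0.67  1.16  1.08] [ 0.23  0.86 -0.96  1.92  0.93  0.89  0.87]
150 [ 0.34  0.67 -1.15  1.76  0.67  1.16  1.61] [ 0.31  0.96 -1.15  1.92  1.06  1.04  1.28]
```

```bash
python3 - <<'E'
from h import *
t0=arm.read_time()
arm.movep([.505,.157,.30],quat(np.radians(-34)))
p,q=arm.read_tool_pos(),arm.read_eef_rot()
im=snapshot("wrist"); cv2.imwrite("pics/w1.png",im); np.savez("w1.npz",p=p,q=q)
print(t0,arm.read_time(),p,arm.read_joint_positions().round(3) if hasattr(arm.read_joint_positions(),'round') else arm.read_joint_positions())
C=cam("wrist",p,q); print(proj(C,[[.505,.157,.118],[.505,.157,.1]]))
E
```

```text
0.15 3.225 [0.50545166 0.15598438 0.29980888] [ 0.197  0.548 -0.835  1.763  0.465  1.04  -1.403]
[[316.94356586 192.53077042]
 [317.05675131 187.42142182]]
```

View pics/w1.png

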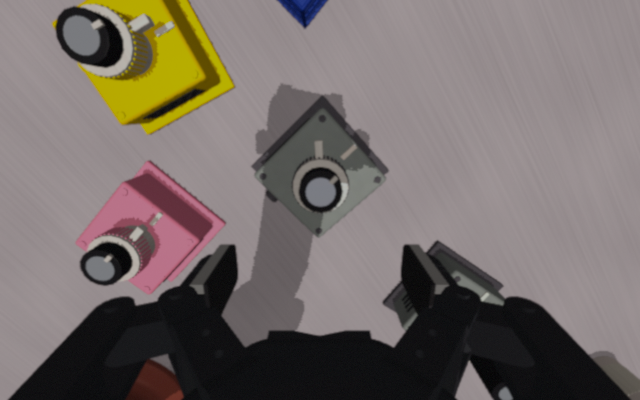

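The wrist view shows the short reader: barrel (320,189), tab (319,149), white mark (349,152). I'll measure with masks.

```bash
python3 - <<'E'
from h import *
im=cv2.imread("pics/w1.png");d=np.load("w1.npz");C=cam("wrist",d["p"],d["q"])
x0,y0,x1,y1=255,90,390,240
g=cv2.cvtColor(im,cv2.COLOR_BGR2GRAY)
br=np.zeros_like(g);br[y0:y1,x0:x1]=(g>135)[y0:y1,x0:x1]
dk=np.zeros_like(g);dk[150:230,285:360]=(g<45)[150:230,285:360]
for nm,m in(("br",br),("dk",dk)):
    n,l,s,c=cv2.connectedComponentsWithStats(m)
    for i in range(1,n):
        if 15<s[i,4]<3000:
            ys,xs=np.where(l==i);cc=cv2.minEnclosingCircle(np.c_[xs,ys].astype(np.float32)); print(nm,s[i],c[i].round(1),cc)
cr=im[y0:y1,x0:x1];cv2.imwrite("pics/w1c.png",cv2.resize(cr,None,fx=4,fy=4,interpolation=cv2.INTER_CUBIC))
E
```

```text
br [255  90  21  44 563] [261.7 107.5] ((265.0, 111.5), 23.711910247802734)
br [ 305   90   85   80 2447] [368.5 116.2] ((347.0, 129.5), 57.656410217285156)
br [255 151   5   9  21] [256.1 155.4] ((255.0, 155.0), 4.000100135803223)
br [ 313  172   77   68 2257] [365.3 218.7] ((351.0, 205.5), 50.658267974853516)
br [255 179  10  61 371] [257.9 205.7] ((256.0, 209.0), 30.016761779785156)
br [337 182  12  25 121] [343.4 192.5] ((341.0, 194.0), 12.649210929870605)
dk [300 168  41  45 624] [318.8 187.5] ((320.0, 189.76744079589844), 22.255136489868164)
```

View pics/w1c.png

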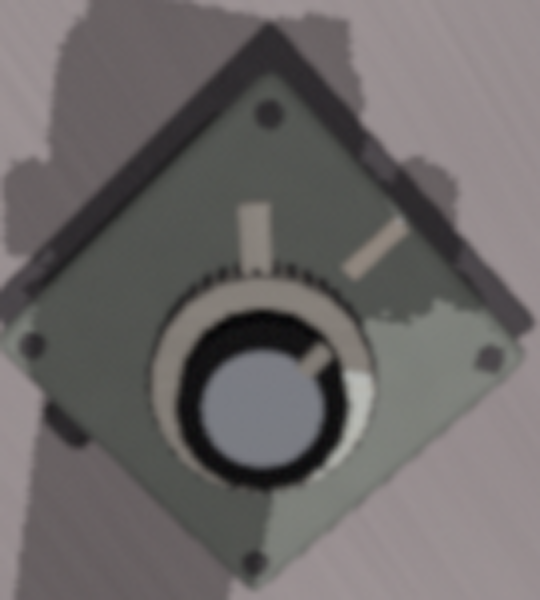

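```bash
python3 - <<'E'
from h import *
d=np.load("w1.npz");C=cam("wrist",d["p"],d["q"])
f=lambda L:np.array(L,float)/4-[.375,.375]+[255,90]
s=onplane(C,f([[268,115],[490,359],[254,562],[33,346]]),.06)[:,:2]
b=onplane(C,f([[263,409]]),.117)[0,:2]
m=onplane(C,f([[400,225],[350,273]]),.06)[:,:2]
t=onplane(C,f([[254,203],[257,268]]),.093)[:,:2]
r=onplane(C,f([[339,347],[303,372]]),.121)[:,:2]
print("screws",s.round(4),"c",s.mean(0),"sides",np.linalg.norm(s-np.roll(s,1,0),axis=1),"barrel",b)
an=lambda v:np.degrees(np.arctan2(v[1],v[0]))
print("screw diag",an(s[0]-s[2])%90-45, an(s[1]-s[3])%90-45)
for c in(s.mean(0),b,(b+s.mean(0))/2):
    print(c,"mark",an(m[0]-m[1]),an(m.mean(0)-c),np.linalg.norm(m-c,axis=1),"tab",an(t[0]-t[1]),an(t[0]-c),np.linalg.norm(t-c,axis=1),"rib",an(r.mean(0)-c))
E
```

```text
screws [[0.5456 0.2084]
 [0.5605 0.1176]
 [0.4697 0.1032]
 [0.4552 0.1934]] c [0.50775449 0.15565353] sides [0.09158848 0.09210409 0.09190192 0.09132344] barrel [0.50786251 0.15548169]
screw diag 9.213237876556228 9.232437600275425
[0.50775449 0.15565353] mark 10.547855173775808 8.888881035305058 [0.05223825 0.03342167] tab 58.5422329569499 58.37637043486727 [0.04523986 0.02933142] rib 9.780047313037095
[0.50786251 0.15548169] mark 10.547855173775808 9.13880112609005 [0.05215939 0.0333405 ] tab 58.5422329569499 58.60652035527368 [0.04532992 0.02942138] rib 10.362211600907946
[0.5078085  0.15556761] mark 10.547855173775808 9.013724609569842 [0.05219873 0.03338095] tab 58.5422329569499 58.49155981077515 [0.0452848  0.02937626] rib 10.070529486748935
```

```bash
python3 - <<'E'
from h import *
c=[.5078,.1556]; Q=quat(np.radians(58.5-90))
arm.movep([*c,.21],Q); arm.line_to([*c,.139],velocity=.08,ori=Q)
print(arm.read_time(),arm.read_tool_pos(),arm.read_ft_force())
arm.move_gripper(0.0,effort=40)
print("closed",arm.read_opening(),arm.read_tool_pos(),arm.read_ft_force(),arm.read_wrist_torque(),arm.read_joint_positions())
p,q=arm.read_tool_pos(),arm.read_eef_rot();cv2.imwrite("pics/w2.png",snapshot("wrist"));np.savez("w2.npz",p=p,q=q)
print(arm.read_time())
E
```

```text
4.7167 [0.50808946 0.15587172 0.13938294] [ 0.57912075  0.11905373 -0.09297718]
closed 0.6455332868422299 [0.50721197 0.15622453 0.13981313] [-2.40096448 -0.02299469  5.88867629] [-0.00389222  0.5477265  -0.16548304] [ 0.08373324  0.75180408 -0.67222027  1.92250199  0.70248717  0.71740298
 -1.56026267]
5.1583
```

View pics/w2.png

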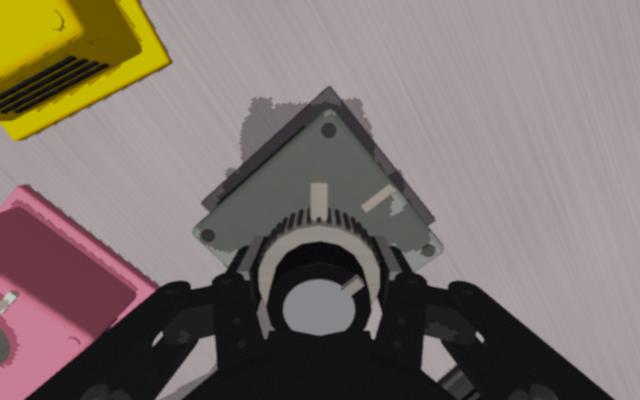

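The picture shows the pads closed on the ring at (250,275) and (390,275), clear of the barrel. The tab is at (319,200) and the mark at (377,198). Now I turn joint 7 clockwise by 49.3°.

```bash
python3 - <<'E'
from h import *
j=np.array(arm.read_joint_positions(),float)
def phi(): y=Ro.from_quat(arm.read_eef_rot()).as_matrix()[:,1]; return np.degrees(np.arctan2(y[1],y[0]))
print(phi())
for a in (25,49.3):
    k=j.copy();k[6]-=np.radians(a);arm.move_j(k)
    print(phi(),arm.read_tool_pos(),arm.read_ft_force(),arm.read_wrist_torque(),arm.read_opening(),arm.read_time())
arm.pause(.2);print(phi())
p,q=arm.read_tool_pos(),arm.read_eef_rot();cv2.imwrite("pics/w3.png",snapshot("wrist"));np.savez("w3.npz",p=p,q=q)
E
```

```text
-31.48989713620548
-56.38737948259044 [0.50720731 0.15619854 0.13991173] [-0.57775281  1.09644604  0.62179447] [-0.04704361  0.02782334 -0.06579826] 0.6447577081729079 5.6583
-80.64107894330418 [0.50724045 0.15607716 0.13987798] [-0.27068812 -0.77199682  0.30702029] [-0.15047229  0.0670747  -0.06263924] 0.6447641619076669 6.15
-80.68439378488935
```

View pics/w3.png

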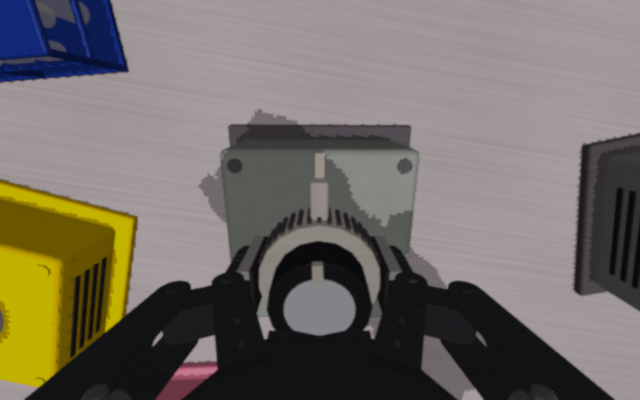

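The tab (319,200) now lies in line with the mark (320,165), and the rib (318,271) still points along the mark, so the barrel stayed put. Next I release, retreat straight up and check.

```bash
python3 - <<'E'
from h import *
arm.move_gripper(1.0)
p=np.array(arm.read_tool_pos()); q=arm.read_eef_rot()
arm.line_to([p[0],p[1],.30],velocity=.12)
arm.pause(.2)
p,q=arm.read_tool_pos(),arm.read_eef_rot();im=snapshot("wrist");cv2.imwrite("pics/w4.png",im);np.savez("w4.npz",p=p,q=q)
cv2.imwrite("pics/scene1.png",snapshot("scene"))
u,v=proj(cam("wrist",p,q),[[.5078,.1556,.09]])[0].astype(int);print(u,v,arm.read_time(),p,arm.read_ft_force())
x0,y0=u-70,v-85;print(x0,y0)
cv2.imwrite("pics/w4c.png",cv2.resize(im[y0:y0+140,x0:x0+140],None,fx=4,fy=4,interpolation=cv2.INTER_CUBIC))
E
```

```text
319 185 8.6 [0.50709689 0.15621307 0.29950651] [ 0.26301879 -0.65885537  0.84516596]
249 100
```

View pics/w4c.png

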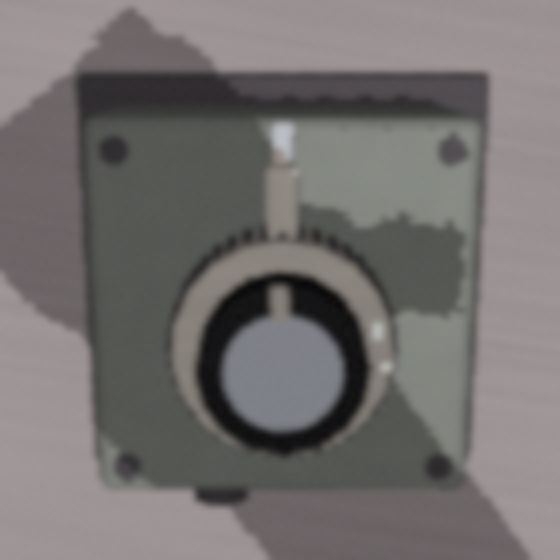

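```bash
python3 - <<'E'
from h import *
from station import ticket
d=np.load("w4.npz");C=cam("wrist",d["p"],d["q"])
f=lambda L:np.array(L,float)/4-[.375,.375]+[249,100]
P=lambda L,z:onplane(C,f(L),z)[:,:2]
an=lambda v:round(float(np.degrees(np.arctan2(v[1],v[0]))),2)
s=P([[113,150],[453,150],[438,467],[127,465]],.06);c=s.mean(0);b=P([[283,373]],.117)[0]
print(c,b,"axis",an(s[0]-s[2])%90-45,an(s[1]-s[3])%90-45,"mark",an(P([[283,140]],.06)[0]-c))
t=P([[282,167],[282,236]],.093);r=P([[278,286],[281,316]],.121)
for k in(c,b):print("tab",an(t[0]-k),"rib",an(r.mean(0)-k))
ticket.finish_job();print(arm.read_time())
E
```

```text
[0.50796042 0.1556227 ] [0.50767049 0.15558171] axis 9.200000000000003 9.030000000000001 mark 9.19
tab 9.55 rib 11.84
tab 9.54 rib 11.78
the job is handed in; nothing more can be done
the job is handed in; nothing more can be done
```

The short-barrelled reader is locked. I gripped only its lock ring (40 N) and turned it about 49° clockwise, until the thumb tab stood over the white lock mark. I then let go, backed straight up and handed the job in at about 8.6 s.

- **Tab:** after release it measured 9.5° in the world frame, against 9.1–9.2° for the mark, so it is within about 0.4°.
- **Barrel:** its rib read about 10° before and about 11.8° after. The ring turned clockwise, so this small difference runs the other way. I put it down to the error of reading a few-pixel feature, so the barrel did not turn noticeably.
- **Tall reader:** I never went near it. I saved a final scene picture but did not check it for the tall reader.

Wrist force readings stayed below about 7 N whenever I took them, and no check failed.

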